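Nest the matching dosing cups, set the odd one aside

ROBOT

A 6-joint arm with a two-finger parallel gripper is mounted at the origin on the work surface. World frame = base frame: x ahead of the robot, y to its left, z up, the work surface at z = 0. Lengths are in m, angles in rad, forces in N, time in s.
With the tool pointing down it reaches from about 0.325 to 0.9 m from the base axis. Payload 3.5 kg.
Tool frame: the origin (TCP) lies on the centre line of the jaws, within the pads' length; the fingertips stand 22 mm ahead of it and the grasp point (between the pads) lies 3 mm ahead of it (robot.tips_ahead is the distance from the TCP to the fingertips, in m); z points along the fingers, y is the line along which they close (so a half turn about z gives the same grasp; the last joint's range is limited). The gripper opens to 85 mm and grips with 20 to 120 N. Pads are 22 mm wide; open, the fingers measure 114 mm over their backs; the gripper's body (76 mm by 85 mm) begins 54 mm behind the grasp point. The pads swing forward as they close: fully open they stand 13 mm farther back than shut.
Start: joints at [1.178, 0.276, -0.026, 1.268, 0, 1.467], TCP at [0.179, 0.599, 0.253] pointing down, gripper open.
Joint ranges: [-3.12, 3.12], [-0.85, 1.88], [-1.08, 1.24], [-1.95, 2.15], [-1.57, 1.53], [-3.14, 3.14]. Speed limits (rad/s): [2.57, 2.57, 3.14, 3.14, 3.14, 3.14].

INTERFACE

Orientations are given as a unit quaternion [w, x, y, z].
In Python, from rig import robot gives the robot as it stands. The module is installed in compiled form; this text tells all that it offers.
- The arm moves only by the shell command python3 -m crank 'ROWS' [OPENING] [FORCE]. ROWS is JSON, one flat list of numbers, 6 for each row, row after row: the shift along the tool's x, y, z in units of 0.06 m (1.0 is 0.06 m), then the turn, a rotation vector about the tool's x, y, z in units of 8 degrees (1.0 is 8 degrees). In form: [tx, ty, tz, wx, wy, wz, tx, ty, tz, wx, wy, wz, ...]. A call has 1 to 20 rows; each row shifts and turns the commanded pose from where the row before left it, along the tool's axes as they then stand; what a row does not reach is not made up. A row lasts 1/8 s, in which the tool goes at most 62.5 mm and 10.7 degrees, less where a joint would pass 70% of its speed; a pose out of reach is approached as far as the arm can. A call with a number of a shift or a turn outside -1 to 1 is refused whole. A call with a gripper value outside its range is refused whole. OPENING is the gripper command: -1 is fully open, 1 is shut, values between are in proportion, set as the call begins (- or left out, the last holds). The fingers move at their own pace and stop on an object; FORCE is the grip in N (left out, the last holds). Time passes only in rows, so rows that do not move let the fingers close. It gives the time, the measured TCP pose, the force, the opening and the grip force at its end, in the units of the state.
- robot.observe(): the state, without advancing time (a new reading comes with each control period).
- robot.capture(name): name is "scene" or "side" or "wrist"; returns a dict with "img" (480x640x3 uint8, red, green, blue), "z_map" (480x640 float32, m along the optical axis (not along the pixel's ray), 0 where there is no reading), "vfov" (degrees; the focal length in pixels is half the picture's height over the tangent of half this angle, whatever the lens; pixels are square), "cx", "cy" (the principal point, pixels), "position" and "attitude" of the camera in the world; the wrist camera has in their place "mount" (4x4, takes a point from camera to tool coordinates, whose origin is the TCP and whose axes are the flange's). Camera axes: x right, y down, z forward; pixel columns grow to the right and rows downward; lengths in m; the calibration is good to about 2 mm. A picture is of the moment at which its call begins: read the wrist's pose just before it.
- robot.hand_in(): hands the job in; it is judged then, once.
Trained networks look in a picture, given as the dict that the camera call returned (one of the last four; its "shot" number tells which), for a name from the list of things; names that differ only in an ending like _2 or _b are one class to them, and where a whole thing is asked for, a point or a joint stands for the part that bears it (a point fixed in the world has none). Each returns a list of dicts, best first, with "score" (0 to 1); they miss things now and then, are a little off and sometimes report something else, mostly with a low value. They report only what shows in the picture. A call takes as long as a camera call. They do not tell look-alikes from the thing itself.
- robot.search_frame(picture, thing): "extent" ([left, top, width, height] in pixels, round what is visible of it).
- robot.cut_out(picture, thing): "region" (480x640 bool, what is visible of it) and "extent" ([left, top, width, height] in pixels, round what is visible of it).
The state is a dict: "t": time; "qpos": joint angles; "joint_velocities": joint speeds; "effort": joint torques, N m; "ee_pos": TCP position; "tool_rot": TCP orientation; "wrist_force": force on the tool from outside, world axes, zero at the start; "torque": the same for the moment, N m; "width": finger opening in m; "finger_force": force on a finger pad.
Only numpy, scipy, OpenCV 4.12 (cv2) and the standard library are available. Lean on these libraries where they do the work, as an engineer would, in place of code of your own. Each camera call takes 0.05 s, during which the arm holds its last target. There are 200 camera calls.

TASK

Make one neat upright stack on the white spot by nesting the three round tapered yellow cups fully into one another, in any order. The square yellow cup will not nest: stand it upright in the grey tray next to the straight-sided cup, which stays in the tray, and clear it off the white spot first if that is where it stands. Leave everything else where it is.

Things in the scene. Friction and masses are not known exactly. Their poses are not given: they have to be found in the camera images.
- cup_a: yellow round tapered cup, one of three alike, 70 mm tall; outer diameter 36 mm at the foot, 56 at 56 mm up, then a straight rim band, outer diameter 60, inner 53, over the top 14 mm; wall 2.5 mm; inner floor 25 mm above the underside: nested in another, its underside and rim stand 25 mm above the other's; 60 g. Origin: centre of the underside, z up through the mouth
- cup_b: yellow round tapered cup, one of three alike, 70 mm tall; outer diameter 36 mm at the foot, 56 at 56 mm up, then a straight rim band, outer diameter 60, inner 53, over the top 14 mm; wall 2.5 mm; inner floor 25 mm above the underside: nested in another, its underside and rim stand 25 mm above the other's; 60 g. Origin: centre of the underside, z up through the mouth
- cup_c: yellow round tapered cup, one of three alike, 70 mm tall; outer diameter 36 mm at the foot, 56 at 56 mm up, then a straight rim band, outer diameter 60, inner 53, over the top 14 mm; wall 2.5 mm; inner floor 25 mm above the underside: nested in another, its underside and rim stand 25 mm above the other's; 60 g. Origin: centre of the underside, z up through the mouth
- square_cup: yellow plastic square straight-sided cup, 52 x 52 mm and 70 mm tall, with a middle wall parallel to its y axis that divides it in two, so that nothing nests in it; about 60 g. Origin: centre of the underside; x and y square to its sides, z up
- straight_cup: yellow plastic round straight-sided cup, diameter 50 mm, 70 mm tall, wall 3 mm; it stands in the grey tray at the start, at the end towards the tray's -y, and does not nest; about 60 g. Origin: centre of the underside, z up
- spot: flat white round spot, diameter 110 mm, printed on the black rubber mat (flush). Origin: its centre, at the height of the mat's top, 4 mm above the work surface; all loose things outside the tray stand at this height
- tray: grey open tray for odd cups, fixed on the mat, outside 120 mm (its x) by 210 mm (its y), 34 mm high, walls and floor 4 mm thick. Origin: centre of the underside
- dispenser: white flip-cap dispenser bottle, standing, diameter 60 mm, 150 mm tall; a bystander. Origin: centre of the underside
- funnel: orange plastic funnel standing mouth down, diameter 84 mm at the mat, spout 14 to 20 mm thick, 95 mm tall; a bystander. Origin: centre of the mouth
- jar: jar with a green cap, diameter 64 mm, 75 mm tall; a bystander. Origin: centre of the underside
- sink_guard: round steel mesh sink guard lying flat, diameter 76 mm, 26 mm high; a bystander. Origin: centre of the underside
- tape_reel: white reel of pipe tape lying flat, diameter 56 mm, 18 mm high; a bystander. Origin: centre of the underside
- scrub_brush: green scrub brush lying bristles down, 200 mm (its x) by 54 mm, 36 mm high; a bystander. Origin: middle of the underside
There are look-alikes about, which are no part of the job. Leave any purple look-alike of the cup_b alone. What is shaped like the square_cup but pink is not meant.

How it is judged:
By the outcome, as a careful person would: the job done as asked, in the order asked, and still so for the second after the job is handed in, with the robot touching nothing.
It also fails if it takes over 72 s, if anything falls off the work surface, if the arm or the gripper's body presses on something with over 40 N, if the wrist force passes 120 N, or if a joint passes its speed limit or range.

## Working session

There is one attempt and no reset: what is moved stays moved. The work goes in short steps, Python scripts to look and compute and a shell command to move; the robot and the scene stay as the last step left them, time stands still between calls to the robot, and variables do not carry over. Pictures are saved under pics/ and viewed, at most 10 in all, crops included, and the job is handed in when it is done.

```bash
mkdir -p pics; cat > h.py <<'E'
import numpy as np, cv2
from scipy.spatial.transform import Rotation as R
from rig import robot
def q2R(q): q=np.array(q,float); return R.from_quat([q[1],q[2],q[3],q[0]]).as_matrix()
def campose(c,st=None):
    if 'mount' in c:
        M=np.array(c['mount']); T=np.eye(4); T[:3,:3]=q2R(st['tool_rot']); T[:3,3]=st['ee_pos']; return T@M
    T=np.eye(4); a=np.array(c['attitude'],float); T[:3,:3]=a if a.shape==(3,3) else q2R(a); T[:3,3]=c['position']; return T
def cloud(c,st=None):
    z=c['z_map'].astype(float); f=240/np.tan(np.radians(c['vfov'])/2)
    v,u=np.mgrid[:480,:640]; P=np.stack([(u-c['cx'])/f*z,(v-c['cy'])/f*z,z],-1)
    T=campose(c,st); W=P@T[:3,:3].T+T[:3,3]; W[z<=0]=np.nan; return W
def save(n,img): cv2.imwrite('pics/'+n,img[:,:,::-1])
E
python3 - <<'E'
from h import *
print(robot.observe())
for n in ("scene","side"):
    c=robot.capture(n); save(n+'0.png',c['img']); W=cloud(c)
    print(n,{k:c[k] for k in c if k not in('img','z_map')})
    for t in ["cup_a","square_cup","straight_cup","spot","tray","dispenser","funnel","jar","sink_guard","tape_reel","scrub_brush"]:
        for d in robot.cut_out(c,t):
            m=d['region']; p=W[m]; p=p[~np.isnan(p[:,0])]
            col=np.median(c['img'][m],0)
            if len(p): print(t,round(d['score'],2),[int(x) for x in d['extent']],'med',np.median(p,0).round(3),'min',np.percentile(p,2,axis=0).round(3),'max',np.percentile(p,98,axis=0).round(3),col)
E
```

```text
{'t': 0.0, 'qpos': array([ 1.17758740e+00,  2.77105396e-01, -2.78651572e-02,  1.26796204e+00,
        3.95586596e-06,  1.46738414e+00]), 'joint_velocities': array([-2.16991561e-03,  3.85476279e-04, -1.01225958e-03, -1.69090262e-03,
        4.46570843e-05,  8.13112056e-04]), 'effort': array([ 7.51128482e-04, -4.45503616e+01,  2.95206106e+01,  1.65422831e-02,
       -2.17025638e-05, -1.22178108e-06]), 'ee_pos': array([0.178342  , 0.59827777, 0.25218416]), 'tool_rot': array([-2.64429182e-04,  1.44391783e-01,  9.89520021e-01, -1.03488781e-03]), 'wrist_force': array([0.04685084, 0.18279614, 0.32499849]), 'torque': array([-0.02718753, -0.03335247, -0.02504307]), 'finger_force': 0.0, 'width': 0.08539755079289543}
scene {'vfov': 52.0220418684049, 'cx': 326.9895578738755, 'cy': 242.4227651757023, 'position': array([1.33725295, 0.12598687, 0.86522991]), 'attitude': array([-0.24492933,  0.60118621,  0.70085732, -0.29560746]), 'shot': 1}
cup_a 0.91 [447, 224, 27, 31] med [0.485 0.294 0.056] min [0.448 0.267 0.008] max [0.506 0.32  0.076] [148. 127.  61.]
cup_a 0.86 [397, 279, 28, 38] med [0.657 
[... 3516 characters left out ...]
02 ] min [0.308 0.121 0.003] max [0.36  0.178 0.023] [204. 199. 187.]
funnel 0.65 [287, 187, 34, 42] med [ 0.528 -0.115  0.025] min [ 0.493 -0.178  0.003] max [ 0.567 -0.089  0.095] [158.  87.  52.]
funnel 0.56 [303, 336, 38, 44] med [0.478 0.285 0.05 ] min [0.451 0.267 0.004] max [0.504 0.323 0.074] [115. 102.  52.]
jar 0.96 [239, 173, 24, 37] med [ 0.666 -0.177  0.053] min [ 0.64  -0.217  0.008] max [ 0.695 -0.166  0.079] [ 97. 109.  92.]
sink_guard 0.65 [360, 197, 27, 20] med [ 0.345 -0.14   0.027] min [ 0.313 -0.176  0.017] max [ 0.377 -0.109  0.031] [128. 127. 125.]
tape_reel 0.73 [376, 290, 29, 25] med [0.334 0.156 0.02 ] min [0.309 0.128 0.009] max [0.358 0.178 0.024] [207. 202. 190.]
```

View pics/scene0.png

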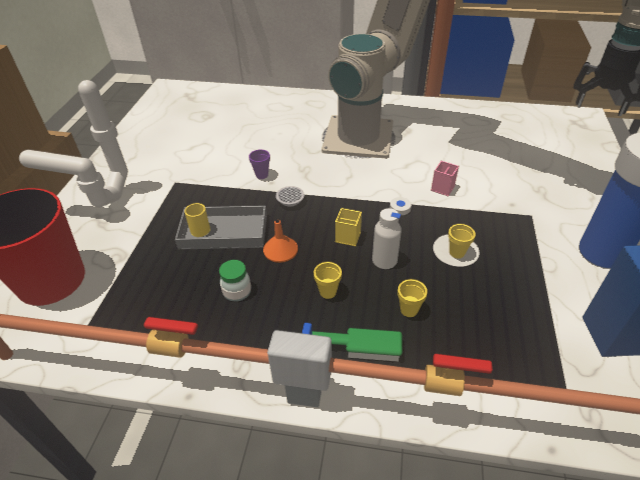

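View pics/side0.png

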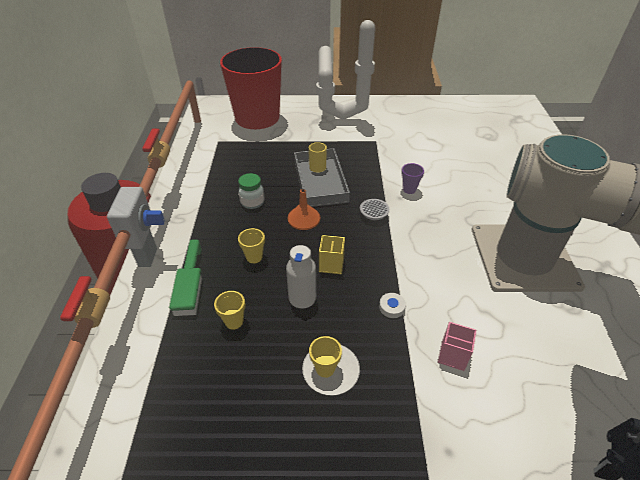

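Scene picture: the yellow round tapered cups are at (461,240) on the spot, (411,297) and (327,280). The yellow square cup with a divider is at (348,227), and the yellow straight cup is in the tray at (197,220). The look-alikes to leave alone are the purple cup at (260,163) and the pink square cup at (445,178). Next I'll measure precisely and confirm with one crop.

```bash
python3 - <<'E'
from h import *
from scipy.optimize import least_squares
cs=[robot.capture(n) for n in("scene","side")]
Ws=[cloud(c) for c in cs]
def circ(p):
    f=lambda s:np.hypot(p[:,0]-s[0],p[:,1]-s[1])-s[2]
    s=least_squares(f,[*p.mean(0)[:2],.03],loss='soft_l1',f_scale=.002).x; return s.round(4),len(p)
cups=dict(S=(.478,.296),P=(.667,.187),Q=(.644,.006),T=(.494,-.345))
for k,(x,y) in cups.items():
    for W in Ws+[np.concatenate(Ws)]:
        m=(np.hypot(W[...,0]-x,W[...,1]-y)<.045)&(W[...,2]>(.066 if k=='T' else .062))
        p=W[m]; print(k,circ(p),np.percentile(p[:,2],95).round(3),((p[:,:2].min(0)+p[:,:2].max(0))/2).round(4))
for W in Ws:
    m=(np.hypot(W[...,0]-.461,W[...,1]-.028)<.06)&(W[...,2]>.066); p=W[m]
    print('sq',cv2.minAreaRect((p[:,:2]*1000).astype(np.float32)),len(p))
    m=(abs(W[...,0]-.486)<.09)&(abs(W[...,1]+.285)<.14)&(W[...,2]>.03)&(W[...,2]<.042); p=W[m]
    m2=(np.hypot(p[:,0]-.494,p[:,1]+.345)>.04);p=p[m2]
    print('tray',cv2.minAreaRect((p[:,:2]*1000).astype(np.float32)),len(p))
for c,W in zip(cs,Ws):
    m=(np.hypot(W[...,0]-.466,W[...,1]-.30)<.075)&(c['img'].min(-1)>130)&(W[...,2]<.015)
    hull=cv2.convexHull((W[m][:,:2]*1000).astype(np.float32))
    print('spot',cv2.minEnclosingCircle(hull),cv2.fitEllipse(hull))
im=cs[0]['img'][140:325,170:490]; save('crop1.png',cv2.resize(im,(800,462),interpolation=cv2.INTER_CUBIC))
E
```

```text
S (array([0.4774, 0.2936, 0.028 ]), 274) 0.076 [0.4766 0.2939]
S (array([0.4774, 0.2956, 0.028 ]), 336) 0.074 [0.4768 0.2949]
S (array([0.4774, 0.295 , 0.028 ]), 610) 0.075 [0.4766 0.2949]
P (array([0.6673, 0.1869, 0.028 ]), 318) 0.076 [0.6666 0.1873]
P (array([0.6671, 0.1887, 0.0281]), 303) 0.074 [0.6676 0.189 ]
P (array([0.6672, 0.188 , 0.0281]), 621) 0.075 [0.6667 0.1884]
Q (array([0.6434, 0.0053, 0.0281]), 293) 0.076 [0.6439 0.005 ]
Q (array([0.6435, 0.007 , 0.028 ]), 240) 0.074 [0.6432 0.0058]
Q (array([0.6434, 0.0062, 0.0281]), 533) 0.076 [0.6439 0.0058]
T (array([ 0.4935, -0.3466,  0.0233]), 202) 0.08 [ 0.493 -0.346]
T (array([ 0.4944, -0.3456,  0.0234]), 133) 0.077 [ 0.4952 -0.3466]
T (array([ 0.4937, -0.3462,  0.0233]), 335) 0.08 [ 0.4931 -0.3466]
sq ((460.30462646484375, 26.855945587158203), (51.759674072265625, 57.38702392578125), 83.2987289428711) 197
tray ((493.0965270996094, -273.86383056640625), (145.9092254638672, 239.8319549560547), 8.879608154296875) 685
sq ((460.8652648925781, 27.462324142456055), (55.7367057800293, 53.04597473144531), 85.50608825683594) 167
tray ((483.9312744140625, -273.851806640625), (120.17720031738281, 240.2572784423828), 9.882548332214355) 317
spot ((463.6270751953125, 293.0760803222656), 56.238548278808594) ((464.2695617675781, 292.8297424316406), (108.78205871582031, 109.70791625976562), 170.82858276367188)
spot ((465.0629577636719, 291.89459228515625), 55.62590789794922) ((465.197998046875, 292.3484191894531), (108.76847839355469, 110.61573028564453), 116.390869140625)
```

View pics/crop1.png

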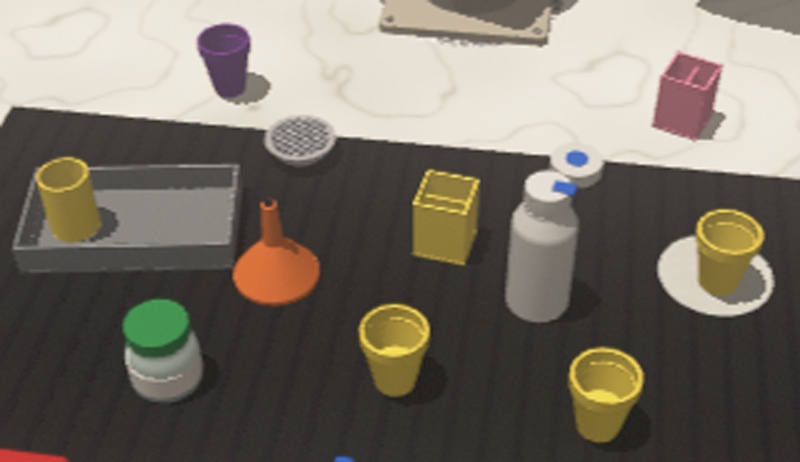

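Crop confirms this: three yellow round tapered cups, with the square one showing its divider. The cup on the spot sits 13 mm off its centre, so even its rim is inside the spot. It can serve as the base of the stack. I'll start with the cup at (411,297).

```bash
cat >> h.py <<'E'
def go(x,y,z):
    s=robot.observe(); Rm=q2R(s['tool_rot']); d=Rm.T@(np.array([x,y,z])-s['ee_pos'])/.06
    print('t',round(s['t'],2),'pos',s['ee_pos'].round(4),'w',round(s['width'],4),'units',d.round(2), 'yaw_y',np.degrees(np.arctan2(Rm[1,1],Rm[0,1])).round(1),'tilt',Rm[:,2].round(3))
E
python3 -m crank '[-0.61,-0.264,0.05,0,0,0,-0.61,-0.264,0.05,0,0,0,-0.61,-0.264,0.05,0,0,0,-0.61,-0.264,0.05,0,0,0,-0.61,-0.264,0.05,0,0,0,-0.61,-0.264,0.05,0,0,0,-0.61,-0.264,0.05,0,0,0,-0.61,-0.264,0.05,0,0,0,-0.61,-0.264,0.05,0,0,0,-0.61,-0.264,0.05,0,0,0,-0.61,-0.264,0.05,0,0,0,-0.61,-0.264,0.05,0,0,0,-0.61,-0.264,0.05,0,0,0,-0.61,-0.264,0.05,0,0,0,-0.61,-0.264,0.05,0,0,0,-0.61,-0.264,0.05,0,0,0,0,0,0,0,0,0,0,0,0,0,0,0]' -1 40
python3 -c "
from h import *
go(.667,.188,.068)"
```

```text
t: 3.55
ee_pos: [0.667, 0.1888, 0.2051]
tool_rot: [-0.0, 0.144, 0.99, 0.0]
wrist_force: [0.3, 0.3, 0.2]
width: 0.0855
finger_force: 0.0
t 3.55 pos [0.667  0.1888 0.2051] w 0.0855 units [-0.01 -0.01  2.28] yaw_y 73.4 tilt [-0.001  0.    -1.   ]
```

```bash
python3 -m crank '[0,0,0.6,0,0,0,0,0,0.6,0,0,0,0,0,0.6,0,0,0,0,0,0.35,0,0,0,0,0,0.13,0,0,0,0,0,0,0,0,0]' -1 40
python3 -m crank '[0,0,0,0,0,0,0,0,0,0,0,0,0,0,0,0,0,0,0,0,0,0,0,0,0,0,0,0,0,0,0,0,0,0,0,0,0,0,0,0,0,0]' 1 40
python3 -m crank '[0,0,-0.3,0,0,0,0,0,-0.6,0,0,0,0,0,-0.7,0,0,0,0,0,-0.7,0,0,0,0,0,-0.2,0,0,0]' 1 40
python3 -c "
from h import *
go(.4774,.295,.21)
s=robot.observe();c=robot.capture('wrist');save('w1.png',c['img'])"
```

```text
t: 4.3
ee_pos: [0.6675, 0.1891, 0.0689]
tool_rot: [0.0, 0.144, 0.99, 0.0]
wrist_force: [-0.3, -0.6, 0.4]
width: 0.0857
finger_force: 0.0
t: 5.18
ee_pos: [0.6689, 0.1889, 0.0708]
tool_rot: [0.002, 0.144, 0.99, 0.001]
wrist_force: [-1.7, -0.9, 6.2]
width: 0.0589
finger_force: 42.7
t: 5.8
ee_pos: [0.6694, 0.1891, 0.2235]
tool_rot: [0.003, 0.144, 0.99, 0.001]
wrist_force: [0.7, 0.6, 0.1]
width: 0.0589
finger_force: 43.1
t 5.8 pos [0.6694 0.1891 0.2235] w 0.0589 units [3.57 0.78 0.2 ] yaw_y 73.4 tilt [ 0.007  0.001 -1.   ]
```

View pics/w1.png

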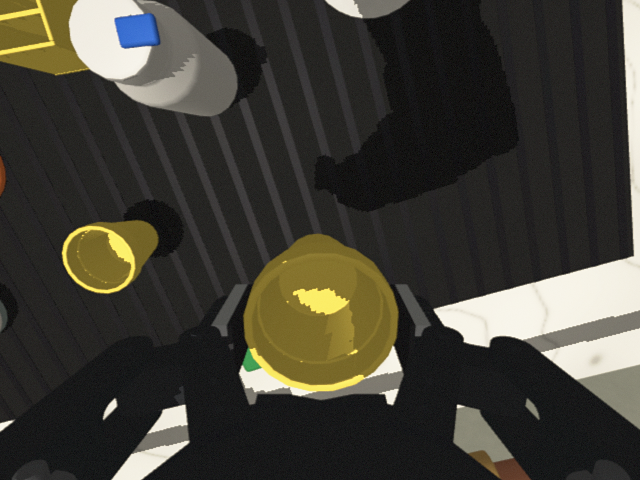

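The cup is held at (320,315) between the fingers. I'll measure its centre and tilt in the tool frame.

```bash
cat >> h.py <<'E'
def held():
    from scipy.optimize import least_squares
    s=robot.observe(); c=robot.capture('wrist'); W=cloud(c,s); e=s['ee_pos']
    hsv=cv2.cvtColor(c['img'],cv2.COLOR_RGB2HSV)
    m=(hsv[...,0]>18)&(hsv[...,0]<35)&(hsv[...,1]>100)&(np.linalg.norm(W[...,:2]-e[:2],axis=-1)<.05)&(abs(W[...,2]-e[2])<.09)
    p=W[m]; print('n',len(p),'z rel',np.percentile(p[:,2]-e[2],[2,50,98]).round(4))
    # plane+circle on rim: highest points per azimuth
    ctr=np.median(p[:,:2],0); 
    for _ in range(2):
        az=np.floor(np.degrees(np.arctan2(p[:,1]-ctr[1],p[:,0]-ctr[0]))/10); r=[]
        for a in np.unique(az):
            q=p[az==a]; k=q[np.argsort(q[:,2])[-4:]]; r.append(k.mean(0))
        r=np.array(r); f=lambda v:np.hypot(r[:,0]-v[0],r[:,1]-v[1])-v[2]
        o=least_squares(f,[*ctr,.028],loss='soft_l1',f_scale=.002).x; ctr=o[:2]
    A=np.c_[r[:,:2]-ctr,np.ones(len(r))]; pl=least_squares(lambda v:A@v-r[:,2],[0,0,0],loss='soft_l1',f_scale=.001).x
    print('rim ctr',o.round(4),'minus tcp',(o[:2]-e[:2]).round(4),'slope deg',np.degrees(pl[:2]).round(1),'rim z rel',round(pl[2]-e[2],4),'az n',len(r))
E
python3 -c "
from h import *
held()"
```

```text
n 18411 z rel [-0.0416 -0.0119  0.0055]
rim ctr [0.6686 0.1903 0.0279] minus tcp [-0.0007  0.0012] slope deg [-0.5 -1.7] rim z rel 0.0055 az n 36
```

```bash
python3 -m crank '[0.3,0.06,0.02,0,0,0,0.45,0.1,0.1,0,0,0,0.45,0.1,0.1,0,0,0,0.45,0.1,0.1,0,0,0,0.45,0.1,0.1,0,0,0,0.45,0.1,0.1,0,0,0,0.45,0.1,0.1,0,0,0,0.4,0.1,0.05,0,0,0,0.17,0.01,0,0,0,0,0,0,0,0,0,0,0,0,0,0,0,0]' 1 40
python3 -c "
from h import *
go(.478,.294,.095)"
```

```text
t: 7.28
ee_pos: [0.4762, 0.2941, 0.1787]
tool_rot: [0.001, 0.145, 0.989, 0.0]
wrist_force: [-0.3, -0.4, -0.1]
width: 0.0588
finger_force: 43.1
t 7.28 pos [0.4762 0.2941 0.1787] w 0.0588 units [-0.03  0.01  1.39] yaw_y 73.4 tilt [ 0.001  0.    -1.   ]
```

```bash
python3 -m crank '[-0.03,0.01,0.35,0,0,0,0,0,0.35,0,0,0,0,0,0.3,0,0,0,0,0,0.2,0,0,0,0,0,0.12,0,0,0,0,0,0.05,0,0,0,0,0,0,0,0,0]' 1 40
python3 -c "
from h import *
go(.478,.294,.095)"
```

```text
t: 8.15
ee_pos: [0.4775, 0.2944, 0.0964]
tool_rot: [0.0, 0.144, 0.99, 0.0]
wrist_force: [0.1, -0.2, -0.7]
width: 0.0588
finger_force: 43.1
t 8.15 pos [0.4775 0.2944 0.0964] w 0.0588 units [-0.01 -0.    0.02] yaw_y 73.4 tilt [ 0.001  0.    -1.   ]
```

```bash
python3 -m crank '[0,0,0.02,0,0,0,0,0,0.02,0,0,0,0,0,0,0,0,0]' 1 40
python3 -m crank '[0,0,0,0,0,0,0,0,0,0,0,0,0,0,0,0,0,0,0,0,0,0,0,0,0,0,-0.3,0,0,0,0,0,-0.6,0,0,0,0,0,-0.7,0,0,0,0,0,-0.7,0,0,0,0,0,-0.3,0,0,0]' -1 40
python3 -c "
from h import *
go(.6436,.0062,.22)
held()"
```

```text
t: 8.52
ee_pos: [0.4785, 0.2946, 0.0957]
tool_rot: [0.001, 0.144, 0.99, 0.001]
wrist_force: [-0.6, -1.5, 7.0]
width: 0.0587
finger_force: 43.6
t: 9.65
ee_pos: [0.4788, 0.295, 0.2539]
tool_rot: [0.003, 0.144, 0.99, 0.002]
wrist_force: [0.3, -0.0, 0.3]
width: 0.0855
finger_force: 0.0
t 9.65 pos [0.4788 0.295  0.2539] w 0.0855 units [-4.01 -3.83  0.57] yaw_y 73.4 tilt [ 0.006  0.003 -1.   ]
n 7 z rel [0.0019 0.0183 0.0568]
rim ctr [0.4924 0.293  0.0461] minus tcp [ 0.0136 -0.002 ] slope deg [-54.4  13.6] rim z rel -0.0024 az n 7
```

```bash
python3 -m crank '[-0.4,-0.383,0,0,0,0,-0.4,-0.383,0,0,0,0,-0.4,-0.383,0,0,0,0,-0.4,-0.383,0,0,0,0,-0.4,-0.383,0,0,0,0,-0.4,-0.383,0,0,0,0,-0.4,-0.383,0,0,0,0,-0.4,-0.383,0.2,0,0,0,-0.4,-0.383,0.2,0,0,0,-0.4,-0.383,0.3,0,0,0,0,0,0.3,0,0,0,0,0,0,0,0,0]' -1 40
python3 - <<'E'
from h import *
go(.6436,.0062,.069)
c=robot.capture('scene');W=cloud(c)
m=(np.hypot(W[...,0]-.477,W[...,1]-.295)<.045)&(W[...,2]>.03); p=W[m]
print('stack top',np.percentile(p[:,2],[90,97]).round(4)); 
for a,b in((.085,.105),(.062,.078)):
    q=p[(p[:,2]>a)&(p[:,2]<b)]; print(a,q.min(0).round(4),q.max(0).round(4),((q.min(0)+q.max(0))/2).round(4))
E
```

```text
t: 11.2
ee_pos: [0.6389, 0.0059, 0.1864]
tool_rot: [-0.003, 0.144, 0.99, 0.0]
wrist_force: [-0.5, -0.1, -0.3]
width: 0.0851
finger_force: 0.0
t 11.2 pos [0.6389 0.0059 0.1864] w 0.0851 units [-0.09  0.03  1.96] yaw_y 73.4 tilt [-0.007  0.001 -1.   ]
stack top [0.0985 0.1009]
0.085 [0.4459 0.2642 0.0851] [0.5071 0.3239 0.1042] [0.4765 0.294  0.0946]
0.062 [0.4496 0.2642 0.062 ] [0.5087 0.3232 0.0779] [0.4791 0.2937 0.07  ]
```

Two cups are nested, with the upper rim at about 0.099 m. Now the cup at (327,280).

```bash
python3 -m crank '[-0.06,0.01,0.45,0,0,0,0,0,0.5,0,0,0,0,0,0.5,0,0,0,0,0,0.3,0,0,0,0,0,0.18,0,0,0,0,0,0,0,0,0]' -1 40
python3 -m crank '[0,0,0,0,0,0,0,0,0,0,0,0,0,0,0,0,0,0,0,0,0,0,0,0,0,0,0,0,0,0,0,0,0,0,0,0,0,0,0,0,0,0]' 1 40
python3 -m crank '[0,0,-0.3,0,0,0,0,0,-0.6,0,0,0,0,0,-0.7,0,0,0,0,0,-0.7,0,0,0,0,0,-0.7,0,0,0,0,0,-0.2,0,0,0,0,0,0,0,0,0]' 1 40
python3 -c "
from h import *
go(.478,.294,.26)
held()"
```

```text
t: 12.0
ee_pos: [0.645, 0.0053, 0.0738]
tool_rot: [-0.0, 0.144, 0.99, -0.0]
wrist_force: [0.1, -0.3, 0.8]
width: 0.0851
finger_force: 0.0
t: 12.88
ee_pos: [0.6467, 0.0047, 0.0757]
tool_rot: [0.002, 0.144, 0.99, 0.0]
wrist_force: [0.3, -0.5, 6.7]
width: 0.0577
finger_force: 43.2
t: 13.75
ee_pos: [0.6453, 0.005, 0.2666]
tool_rot: [0.001, 0.144, 0.99, 0.0]
wrist_force: [0.4, -0.6, -0.3]
width: 0.0578
finger_force: 43.1
t 13.75 pos [0.6453 0.005  0.2666] w 0.0578 units [4.05 3.82 0.11] yaw_y 73.4 tilt [ 0.001 -0.    -1.   ]
n 17120 z rel [-0.0468 -0.0178 -0.0001]
rim ctr [0.6428 0.0065 0.0278] minus tcp [-0.0025  0.0015] slope deg [-0.5 -0.9] rim z rel 0.0003 az n 36
```

```bash
python3 -m crank '[0.2,0.19,0,0,0,0,0.4,0.38,0,0,0,0,0.4,0.38,0,0,0,0,0.4,0.38,0,0,0,0,0.4,0.38,0,0,0,0,0.4,0.38,0,0,0,0,0.4,0.38,0,0,0,0,0.4,0.38,0,0,0,0,0.4,0.38,0.1,0,0,0,0.4,0.38,0.3,0,0,0,0.2,0.19,0.3,0,0,0,0,0,0.2,0,0,0,0,0,0,0,0,0,0,0,0,0,0,0]' 1 40
python3 -c "
from h import *
go(.480,.293,.124)
held()"
```

```text
t: 15.55
ee_pos: [0.4812, 0.2914, 0.2122]
tool_rot: [0.0, 0.145, 0.989, 0.0]
wrist_force: [0.6, 0.5, -0.2]
width: 0.0578
finger_force: 43.1
t 15.55 pos [0.4812 0.2914 0.2122] w 0.0578 units [0.03 0.02 1.47] yaw_y 73.3 tilt [ 0.001  0.    -1.   ]
n 17146 z rel [-0.0467 -0.0178 -0.0001]
rim ctr [0.4787 0.293  0.028 ] minus tcp [-0.0025  0.0015] slope deg [-0.5 -0.4] rim z rel 0.0004 az n 36
```

```bash
python3 -m crank '[0.03,0.02,0.35,0,0,0,0,0,0.35,0,0,0,0,0,0.3,0,0,0,0,0,0.2,0,0,0,0,0,0.13,0,0,0,0,0,0.07,0,0,0,0,0,0.04,0,0,0,0,0,0,0,0,0]' 1 40
python3 -c "
from h import *
go(.480,.293,.124)"
```

```text
t: 16.6
ee_pos: [0.4794, 0.2939, 0.1261]
tool_rot: [0.0, 0.144, 0.99, 0.0]
wrist_force: [-0.3, -0.3, -0.0]
width: 0.0578
finger_force: 43.2
t 16.6 pos [0.4794 0.2939 0.1261] w 0.0578 units [-0.01 -0.01  0.04] yaw_y 73.4 tilt [ 0.001  0.    -1.   ]
```

```bash
python3 -m crank '[0,0,0.025,0,0,0,0,0,0.025,0,0,0,0,0,0.02,0,0,0,0,0,0,0,0,0]' 1 40
```

```text
t: 17.1
ee_pos: [0.4807, 0.2937, 0.1256]
tool_rot: [0.002, 0.145, 0.99, 0.0]
wrist_force: [-3.1, -4.6, 19.9]
width: 0.0578
finger_force: 44.8
```

```bash
python3 -m crank '[0,0,-0.03,0,0,0,0,0,0,0,0,0]' 1 40
python3 -m crank '[0,0,0,0,0,0,0,0,0,0,0,0,0,0,0,0,0,0,0,0,0,0,0,0,0,0,-0.3,0,0,0,0,0,-0.6,0,0,0,0,0,-0.7,0,0,0,0,0,-0.7,0,0,0,0,0,-0.2,0,0,0,0,0,0,0,0,0]' -1 40
python3 - <<'E'
from h import *
go(.461,.027,.26)
for n in ('scene','side'):
    c=robot.capture(n);W=cloud(c)
    m=(np.hypot(W[...,0]-.477,W[...,1]-.295)<.045)&(W[...,2]>.03)&(W[...,2]<.16); p=W[m]
    print(n,'stack top',np.percentile(p[:,2],[90,97]).round(4))
    for a,b in((.115,.13),(.09,.105),(.064,.08)):
        q=p[(p[:,2]>a)&(p[:,2]<b)]; print(a,((q.min(0)+q.max(0))/2).round(4))
    save(n+'2.png',c['img'])
    # tray floor/edges
    m=(abs(W[...,0]-.486)<.075)&(abs(W[...,1]+.285)<.12)&(W[...,2]>.034)&(W[...,2]<.041); p=W[m]; p=p[np.hypot(p[:,0]-.494,p[:,1]+.346)>.04]
    print('tray',cv2.minAreaRect((p[:,:2]*1000).astype(np.float32)),len(p))
E
```

```text
t: 17.35
ee_pos: [0.4801, 0.2939, 0.1258]
tool_rot: [0.002, 0.144, 0.99, 0.0]
wrist_force: [-2.4, -2.5, 10.9]
width: 0.0581
finger_force: 44.1
t: 18.6
ee_pos: [0.4795, 0.294, 0.2744]
tool_rot: [0.001, 0.144, 0.99, 0.001]
wrist_force: [0.1, -0.8, 0.3]
width: 0.0853
finger_force: 0.0
t 18.6 pos [0.4795 0.294  0.2744] w 0.0853 units [-0.98 -4.35  0.23] yaw_y 73.4 tilt [ 0.002  0.001 -1.   ]
scene stack top [0.1231 0.1257]
0.115 [0.4766 0.2939 0.1219]
0.09 [0.478  0.2933 0.0977]
0.064 [0.487 0.294 0.072]
tray ((483.9956359863281, -288.22845458984375), (126.71435546875, 210.77134704589844), 9.7609224319458) 446
side stack top [0.1224 0.1238]
0.115 [0.4771 0.296  0.1206]
0.09 [0.477  0.297  0.0975]
0.064 [0.4768 0.2997 0.0721]
tray ((0.0, 0.0), (0.0, 0.0), 0.0) 0
```

Stack top is at 0.124 m as expected, and the three rims are concentric. Next is the square cup at scene (348,227).

```bash
python3 -m crank '[-0.098,-0.435,0,0,0,0,-0.098,-0.435,0,0,0,0,-0.098,-0.435,0,0,0,0,-0.098,-0.435,0,0,0,0,-0.098,-0.435,0,0,0,0,-0.098,-0.435,0,0,0,0,-0.098,-0.435,0,0,0,0,-0.098,-0.435,0,0,0,0,-0.098,-0.435,0,0,0,0,-0.098,-0.435,0.1,0,0,0,0,0,0.1,0,0,-0.7,0,0,0.1,0,0,-0.7,0,0,0,0,0,0,0,0,0,0,0,0]' -1 40
python3 - <<'E'
from h import *
s=robot.observe();c=robot.capture('wrist');W=cloud(c,s);save('w2.png',c['img'])
go(.461,.027,.066)
h=cv2.cvtColor(c['img'],cv2.COLOR_RGB2HSV)
m=(np.hypot(W[...,0]-.461,W[...,1]-.027)<.06)&(W[...,2]>.066)&(W[...,2]<.085)&(h[...,0]>18)&(h[...,0]<35); p=W[m]
print(len(p),cv2.minAreaRect((p[:,:2]*1000).astype(np.float32)),np.median(p[:,2]),s['qpos'].round(2))
E
```

```text
t: 20.45
ee_pos: [0.4601, 0.0269, 0.2542]
tool_rot: [-0.001, 0.048, 0.999, 0.0]
wrist_force: [-0.6, 0.7, 0.2]
width: 0.0855
finger_force: 0.0
t 20.5 pos [0.4604 0.027  0.2546] w 0.0857 units [-0.01  0.    3.14] yaw_y 84.5 tilt [-0.001  0.    -1.   ]
963 ((460.48321533203125, 26.544843673706055), (51.940364837646484, 52.256065368652344), 82.61821746826172) 0.07419472666585536 [-0.08 -0.02 -0.36  1.23 -0.    0.01]
```

View pics/w2.png

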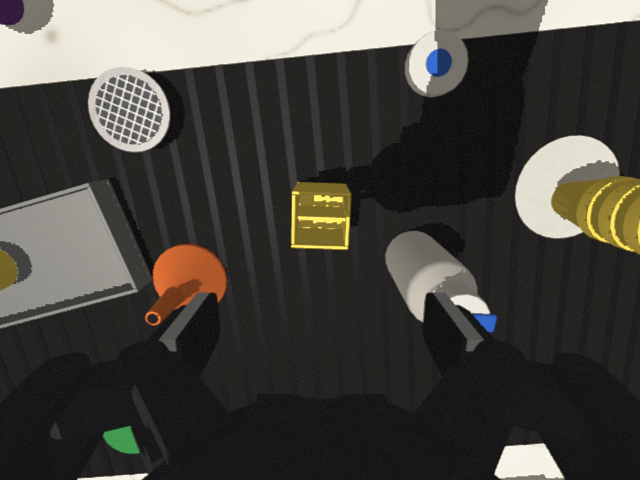

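Wrist view: the square cup is centred at (320,220), with its divider along the closing line. The stack at (600,210) is inside the spot. Descending.

```bash
python3 -m crank '[0,0,0.6,0,0,0.25,0,0,0.6,0,0,0,0,0,0.6,0,0,0,0,0,0.6,0,0,0,0,0,0.4,0,0,0,0,0,0.25,0,0,0,0,0,0.1,0,0,0,0,0,0,0,0,0]' -1 40
python3 -m crank '[0,0,0,0,0,0,0,0,0,0,0,0,0,0,0,0,0,0,0,0,0,0,0,0,0,0,0,0,0,0,0,0,0,0,0,0,0,0,0,0,0,0,0,0,0,0,0,0]' 1 40
python3 -m crank '[0,0,-0.2,0,0,0,0,0,-0.5,0,0,0,0,0,-0.6,0,0,0,0,0,-0.6,0,0,0,0,0,-0.4,0,0,0,0,0,0,0,0,0]' 1 40
python3 -c "
from h import *
go(.477,-.247,.21)
held()"
```

```text
t: 21.5
ee_pos: [0.4611, 0.0268, 0.0664]
tool_rot: [0.0, 0.065, 0.998, -0.0]
wrist_force: [0.3, -0.3, 0.2]
width: 0.0854
finger_force: 0.0
t: 22.5
ee_pos: [0.4617, 0.0267, 0.0671]
tool_rot: [0.001, 0.065, 0.998, -0.0]
wrist_force: [-0.7, -0.7, 5.3]
width: 0.0513
finger_force: 42.5
t: 23.25
ee_pos: [0.4622, 0.0268, 0.2064]
tool_rot: [0.002, 0.065, 0.998, 0.0]
wrist_force: [0.5, 0.3, -1.1]
width: 0.0515
finger_force: 41.9
t 23.25 pos [0.4622 0.0268 0.2064] w 0.0515 units [-0.83 -4.49 -0.06] yaw_y 82.6 tilt [ 0.005 -0.    -1.   ]
n 22478 z rel [-0.0515 -0.0087  0.0082]
rim ctr [0.461  0.0277 0.0268] minus tcp [-0.0012  0.0009] slope deg [0.1 0.4] rim z rel 0.0088 az n 36
```

```bash
python3 -m crank '[-0.04,-0.2,0,0,0,0,-0.08,-0.42,0,0,0,0,-0.08,-0.42,0,0,0,0,-0.08,-0.42,0,0,0,0,-0.08,-0.42,0,0,0,0,-0.08,-0.42,0,0,0,0,-0.08,-0.42,0,0,0,0,-0.08,-0.42,0,0,0,0,-0.08,-0.42,0,0,0,0,-0.08,-0.42,0,0,0,0,-0.07,-0.42,0,0,0,0,0,-0.09,0,0,0,-0.5,0,0,0,0,0,-0.7,0,0,0,0,0,-0.7,0,0,0,0,0,-0.25,0,0,0,0,0,0,0,0,0,0,0,0]' 1 40
python3 - <<'E'
from h import *
go(.478,-.247,.072)
s=robot.observe();c=robot.capture('wrist');save('w3.png',c['img'])
E
```

```text
t: 25.42
ee_pos: [0.4751, -0.2467, 0.2037]
tool_rot: [-0.0, -0.085, 0.996, 0.0]
wrist_force: [0.4, 0.7, -1.0]
width: 0.0514
finger_force: 42.0
t 25.43 pos [ 0.4751 -0.2467  0.2037] w 0.0514 units [-0.05 -0.01  2.2 ] yaw_y 99.7 tilt [-0.001  0.    -1.   ]
```

View pics/w3.png

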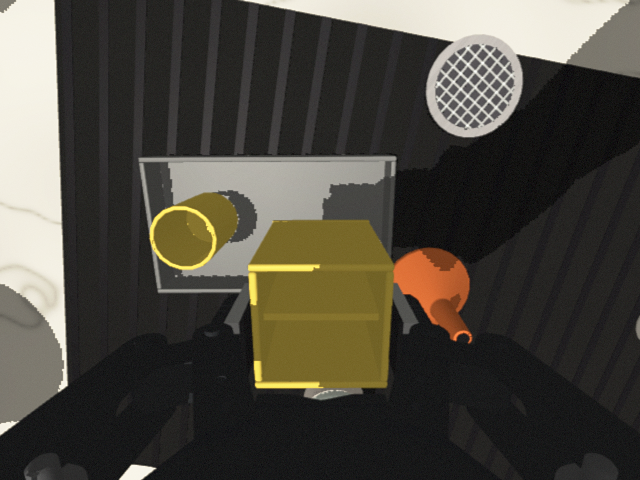

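The square cup is held upright at (320,325), aligned with the tray. The straight cup at (185,235) is clear of it, so I'll lower it.

```bash
python3 -m crank '[-0.05,0,0.5,0,0,0,0,0,0.5,0,0,0,0,0,0.45,0,0,0,0,0,0.35,0,0,0,0,0,0.2,0,0,0,0,0,0.1,0,0,0,0,0,0.06,0,0,0,0,0,0,0,0,0]' 1 40
python3 -m crank '[0,0,0.02,0,0,0,0,0,0.02,0,0,0,0,0,0,0,0,0]' 1 40
```

```text
t: 26.48
ee_pos: [0.4786, -0.2464, 0.0749]
tool_rot: [0.0, -0.085, 0.996, -0.0]
wrist_force: [-0.4, 0.0, 0.9]
width: 0.0509
finger_force: 42.0
t: 26.85
ee_pos: [0.4783, -0.2462, 0.0722]
tool_rot: [0.0, -0.085, 0.996, -0.0]
wrist_force: [-0.2, 0.2, 0.3]
width: 0.0511
finger_force: 42.0
```

```bash
python3 -m crank '[0,0,0.02,0,0,0,0,0,0.02,0,0,0,0,0,0,0,0,0]' 1 40
python3 -m crank '[0,0,0,0,0,0,0,0,0,0,0,0,0,0,0,0,0,0,0,0,0,0,0,0,0,0,-0.3,0,0,0,0,0,-0.6,0,0,0,0,0,-0.7,0,0,0,0,0,-0.7,0,0,0,0,0,-0.7,0,0,0,0,0,-0.2,0,0,0,0,0,0,0,0,0]' -1 40
python3 - <<'E'
from h import *
c=robot.capture('scene'); s2=robot.capture('side')
save('fin.png',np.hstack([cv2.resize(c['img'][130:370,120:520],(400,240)),s2['img'][130:370,120:520]]).copy())
for n,d in(('sc',c),('si',s2)):
    W=cloud(d)
    for t in("cup_a","square_cup","straight_cup"):
        for r in robot.cut_out(d,t):
            p=W[r['region']]; p=p[~np.isnan(p[:,0])]; print(n,t,round(r['score'],2),np.percentile(p,2,axis=0).round(3),np.percentile(p,98,axis=0).round(3))
E
```

```text
t: 27.22
ee_pos: [0.4785, -0.2464, 0.0711]
tool_rot: [0.0, -0.085, 0.996, -0.0]
wrist_force: [-2.5, 1.1, 8.6]
width: 0.0516
finger_force: 42.9
t: 28.6
ee_pos: [0.4786, -0.2464, 0.262]
tool_rot: [0.0, -0.085, 0.996, -0.0]
wrist_force: [-0.5, 0.0, -0.4]
width: 0.0852
finger_force: 0.0
sc cup_a 0.96 [0.483 0.267 0.01 ] [0.506 0.317 0.076]
sc cup_a 0.78 [0.448 0.269 0.089] [0.506 0.321 0.127]
sc cup_a 0.76 [0.434 0.265 0.042] [0.506 0.32  0.103]
sc cup_a 0.71 [0.387 0.096 0.007] [0.555 0.152 0.155]
sc cup_a 0.69 [ 0.209 -0.278  0.01 ] [ 0.267 -0.225  0.072]
sc square_cup 0.91 [0.188 0.231 0.001] [0.256 0.294 0.072]
sc square_cup 0.84 [ 0.437 -0.273  0.01 ] [ 0.507 -0.217  0.08 ]
sc straight_cup 0.95 [ 0.468 -0.37   0.01 ] [ 0.518 -0.322  0.08 ]
si cup_a 0.94 [ 0.212 -0.376 -0.002] [ 0.265 -0.223  0.069]
si cup_a 0.86 [0.451 0.268 0.077] [0.503 0.324 0.125]
si cup_a 0.66 [0.454 0.302 0.006] [0.504 0.324 0.074]
si cup_a 0.55 [0.452 0.303 0.072] [0.505 0.325 0.099]
si cup_a 0.55 [ 0.45  -0.279  0.01 ] [ 0.507 -0.215  0.077]
si square_cup 0.8 [0.196 0.235 0.002] [0.256 0.295 0.07 ]
si square_cup 0.63 [ 0.449 -0.321  0.007] [ 0.508 -0.215  0.077]
si straight_cup 0.62 [ 0.468 -0.42   0.006] [ 0.517 -0.298  0.078]
```

View pics/fin.png

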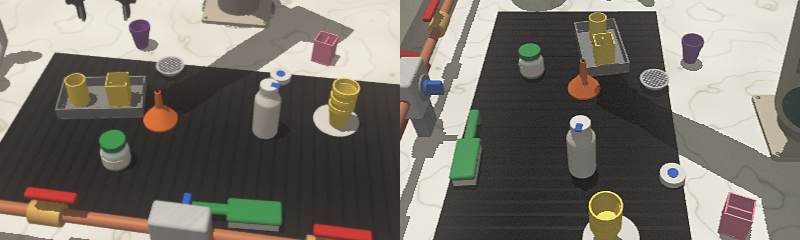

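The final picture shows the three-cup stack on the spot at (343,105). The square cup stands in the tray at (119,90) beside the straight cup at (77,90), and everything else is unmoved. Handing in.

```bash
python3 -c "
from rig import robot
print(robot.hand_in())"
```

```text
the job is handed in; nothing more can be done
None
```

The job is handed in at about 29 s of the 72 s: the three round cups are fully nested upright on the white spot (stack about 13 mm off its centre, rims inside it), and the square cup stands upright in the tray beside the straight cup.

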